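# Close up the modules on the rail and lock the end bracket

## Robot

A 7-joint arm with a two-finger parallel gripper is mounted at the origin on the work surface. World frame = base frame: x ahead of the robot, y to its left, z up, the work surface at z = 0. Lengths are in m, angles in rad, forces in N, time in s.
With the tool pointing down it reaches from about 0.4 to 0.875 m from the base axis. Payload 6.5 kg.
Tool frame: the origin (TCP) lies between the finger pads; the fingertips stand 11 mm ahead of it and the grasp point (between the pads) lies 8 mm behind it; z points along the fingers, y is the direction in which the jaws open and shut (so a half turn about z gives the same grasp; the last joint's range is limited). The gripper opens to 85 mm and grips with 20 to 120 N. Pads are 22 mm wide; open, the fingers measure 114 mm over their backs; the gripper's body (76 mm by 85 mm) begins 54 mm behind the grasp point. The pads swing forward as they close: fully open they stand 13 mm farther back than shut.
Start: joints at [-1.202, 0.536, -0.004, 1.538, 0.003, 1.067, -0.071], TCP at [0.274, 0.59, 0.242] pointing down, gripper open.
Joint ranges: [-2.7, 2.7], [-0.37, 2.16], [-1.27, 1.26], [0.24, 2.4], [-1.31, 4.45], [0.19, 1.91], [-2.76, 2.76]. Speed limits (rad/s): [2.39, 2.39, 3.14, 3.14, 3.14, 3.14, 3.14].

## Interface

Orientations are given as [roll, pitch, yaw] about the fixed x, y, z axes, in that order (R = Rz(yaw) Ry(pitch) Rx(roll)).
In Python, from workcell import manip gives the robot as it stands. The module is installed in compiled form; this text tells all that it offers.
- The arm moves only by the tool drive_tool, never from a script. Its argument "deltas" is a list of rows, each a list of 3 entries, a list of its own where there are three numbers: the shift along the world's x, y, z in mm, then the turn, a rotation vector about the world's x, y, z in rad, then the finger opening in mm, from 0 to 85.4. In form: [[[dx, dy, dz], [ax, ay, az], jaw], ...]. A call has exactly 10 rows; each row shifts and turns the pose as measured when the row begins; what a row does not reach is not made up. A row lasts 1/10 s, in which the tool goes at most 50 mm and 8.59 degrees, less where a joint would pass 70% of its speed; a pose out of reach is approached as far as the arm can. A call with a gripper value outside its range is refused whole. The fingers move at their own pace and stop on an object; "newtons" is the grip in N (left out, the last holds). Time passes only in rows, so rows that do not move let the fingers close, or fill a call up. It gives the time, the measured TCP pose, the force and the opening at its end, in the units of the state.
- manip.get_state(): the state, without advancing time (a new reading comes with each control period).
- manip.grab_frame(name): name is "side" or "top"; returns a dict with "color" (384x512x3 uint8, red, green, blue), "depth" (384x512 float32, m along the optical axis (not along the pixel's ray), 0 where there is no reading), "fx", "fy", "cx", "cy" (pixels), "origin" and "attitude" of the camera in the world. Camera axes: x right, y up, looking along -z (the intrinsics and any distortion apply to the point x, -y, -z); pixel columns grow to the right and rows downward; lengths in m; the calibration is good to about 2 mm. A picture is of the moment at which its call begins.
- manip.sign_off(): hands the job in, once; it reports no verdict.
The state is a dict: "t": time; "joints": joint angles; "qvel": joint speeds; "tau": joint torques, N m; "tool_pos": TCP position; "ee_rot": TCP orientation; "contact_force": force on the tool from outside, world axes, zero at the start; "moment": the same for the moment, N m; "opening": finger opening in m.
Only numpy, scipy, OpenCV 4.12 (cv2) and the standard library are available. Lean on these libraries where they do the work, as an engineer would, in place of code of your own. Each camera call takes 0.05 s, during which the arm holds its last target. There are 200 camera calls.

## Task

Push the row of five white modules along the rail, with the grey end bracket following behind it, until everything stands tight together against the fixed controller; push it home gently, without ramming the controller or levering anything off the rail. Then press the orange lever on the end bracket flat down to lock the row, leaving the row tight, and come away. Leave the tools, spares and other things around the rail where they lie.

Things in the scene. Friction and masses are not known exactly. Their poses are not given: they have to be found in the camera images.
- chassis: aluminium mounting plate, 290 x 600 x 3 mm, fixed flat on the bench. Origin at the centre of its underside; z up; y runs along the steel rail, 35 mm wide, 560 mm long, centred on the plate, its top 18 mm above the bench. A grey duct, 42 mm high, lies along the rail on the +x side, 91 mm from the centre line. Loose things, under 30 mm high, lie on the -x side, 60 mm or more from it
- controller: white control unit with green glowing edges, 96 mm across the rail, 72 mm along the rail, 58 mm high above the rail, fixed on the rail near one of its ends (either one): the stop for the row. Origin on the rail's centre line at the rail's top, midway along the unit; axes as the chassis, so its faces towards the modules lie 36 mm from the origin along y
- module1: slim white plug-in module with a green glowing edge, 22.5 mm along the rail, 90 mm across it, 50 mm high above the rail, 0.09 to 0.16 kg; number 1 of five that stand touching, 1 to 5 in the rail's +y direction. Clawed onto the rail: it slides but does not lift off. Origin on the rail's centre line, at the rail's top, midway through its width; axes as the chassis
- module2: slim white plug-in module with a green glowing edge, 22.5 mm along the rail, 90 mm across it, 50 mm high above the rail, 0.09 to 0.16 kg; number 2 of five that stand touching, 1 to 5 in the rail's +y direction. Clawed onto the rail: it slides but does not lift off. Origin on the rail's centre line, at the rail's top, midway through its width; axes as the chassis
- module3: slim white plug-in module with a green glowing edge, 22.5 mm along the rail, 90 mm across it, 50 mm high above the rail, 0.09 to 0.16 kg; number 3 of five that stand touching, 1 to 5 in the rail's +y direction. Clawed onto the rail: it slides but does not lift off. Origin on the rail's centre line, at the rail's top, midway through its width; axes as the chassis
- module4: slim white plug-in module with a green glowing edge, 22.5 mm along the rail, 90 mm across it, 50 mm high above the rail, 0.09 to 0.16 kg; number 4 of five that stand touching, 1 to 5 in the rail's +y direction. Clawed onto the rail: it slides but does not lift off. Origin on the rail's centre line, at the rail's top, midway through its width; axes as the chassis
- module5: slim white plug-in module with a green glowing edge, 22.5 mm along the rail, 90 mm across it, 50 mm high above the rail, 0.09 to 0.16 kg; number 5 of five that stand touching, 1 to 5 in the rail's +y direction. Clawed onto the rail: it slides but does not lift off. Origin on the rail's centre line, at the rail's top, midway through its width; axes as the chassis
- bracket: grey end bracket, 20 mm along the rail, 60 mm across it, 46 mm high above the rail, about 0.06 kg, sliding on the rail like the modules; starts near the other end, 8 to 20 cm from the row. Origin on the rail's centre line, at the rail's top, midway through its width; axes as the chassis. All slides easily (bracket and row: about 1 N); a push low down, near the rail, keeps it square
- lever (a joint): orange locking lever on top of the bracket, 18 mm wide at its free end, 48 mm long, lying across the rail; hinged at its +x end. Angle in rad: 0 = flat down (locked), 0.5 = fully raised; it stays where it is left and takes about 2 N at its free end to press down
- lever_tip (a point): middle of the top of the lever's free end (the end on the bracket's -x side), about 22 mm to the -x side of the bracket's origin: 57.5 mm above the rail's top when the lever is down, 15 to 20 mm higher when raised
- screwdriver: yellow-handled screwdriver, 180 mm long, 26 mm thick, lying along the rail on the -x side of the plate; origin under its middle; leave it alone
- plug: green plug connector, 16 x 38 x 12 mm, loose on the plate's -x side; origin under its middle; leave it alone
- spare_bracket: spare grey bracket with orange lever, 60 x 50 x 16 mm, lying on its side on the plate's -x side, not part of the job; origin under its middle; leave it alone
- spare_module: spare white module, 90 x 56 x 23 mm, lying on its side on the bench to the right, not part of the job; origin under its middle; leave it alone
- bottle: amber reagent bottle, 60 mm across, 130 mm high, on the bench beside the plate; origin under its middle; leave it alone
- mug: white mug, 80 mm across, 92 mm high, on the bench to the left; origin under its middle; leave it alone
- tape: roll of blue tape, 90 mm across, 19 mm high, on the bench beside the plate; origin under its middle; leave it alone
Things that resemble listed ones, but are neither listed nor needed, are in the scene too. Leave any yellow look-alike of the module5 alone. Leave any yellow look-alike of the bracket alone.

How it is judged:
On the way, in this order (a step that is already met when the one before it is completed fails the run):
1. the five modules and the bracket stand tight together against the controller (y of module1 in the frame of controller between -0.1403 and 0.1403 m and y of module2 in the frame of controller between -0.1403 and 0.1403 m and y of module3 in the frame of controller between -0.1403 and 0.1403 m and y of module4 in the frame of controller between -0.1403 and 0.1403 m and y of module5 in the frame of controller between -0.1403 and 0.1403 m and y of bracket in the frame of controller between -0.1625 and 0.1625 m), for 0.2 s.
2. the lever on the bracket is pressed flat (value of joint lever below 0.08 rad), for 0.1 s.
At the end, for the whole second after the job is handed in: All five modules and the end bracket stand on the rail, upright and at rest, closed up against the controller (all gaps together no more than 3 mm up to the last module, 4 mm up to the bracket), and the bracket's lever is within 0.08 rad of flat (all of step 1 and z of module1 in the frame of chassis between 0.0155 and 0.0205 m and angle between each of module1, module2, module3, module4, module5, bracket's own z axis and vertical below 0.07 rad and linear speed of each of module1, module2, module3, module4, module5, bracket below 0.01 m/s and z of module2 in the frame of chassis between 0.0155 and 0.0205 m and z of module3 in the frame of chassis between 0.0155 and 0.0205 m and z of module4 in the frame of chassis between 0.0155 and 0.0205 m and z of module5 in the frame of chassis between 0.0155 and 0.0205 m and z of bracket in the frame of chassis between 0.0155 and 0.0205 m and value of joint lever below 0.08 rad); the robot touches nothing.
It fails at once if a module or the bracket is lifted or levered off the rail (z of any of module1, module2, module3, module4, module5, bracket in the frame of chassis above 0.022 m or angle between any of module1, module2, module3, module4, module5, bracket's own z axis and vertical above 0.2 rad).
It fails at once if the row is rammed into the controller (more than 60 N) (contact force between any of module1, module5 and controller above 60 N).
It fails at once if the lever is pressed down before row and bracket are home (value of joint lever below 0.2 rad and not (y of module1 in the frame of controller between -0.1403 and 0.1403 m and y of module2 in the frame of controller between -0.1403 and 0.1403 m and y of module3 in the frame of controller between -0.1403 and 0.1403 m and y of module4 in the frame of controller between -0.1403 and 0.1403 m and y of module5 in the frame of controller between -0.1403 and 0.1403 m and y of bracket in the frame of controller between -0.1625 and 0.1625 m)).
It fails at once if a bystander is shifted or knocked over (distance of any of screwdriver, plug, spare_bracket, spare_module, bottle, mug, tape from where it was at the start of the episode above 0.02 m).
It also fails if it takes over 45 s, if anything falls off the work surface, if the arm or the gripper's body presses on something with over 40 N, if the wrist force passes 120 N, or if a joint passes its speed limit or range.

## Working session

There is one attempt and no reset: what is moved stays moved. The work goes in short steps, Python scripts to look and compute and a tool call to move; the robot and the scene stay as the last step left them, time stands still between calls to the robot, and variables do not carry over. Pictures are saved under pics/ and viewed, about 8 in all and at most 12, crops included, and the job is handed in when it is done.

Besides the shell and the picture viewer there is one more tool, called after ">>>" by a JSON object that holds its "op" and its "data". drive_tool: Moves the arm, as the interface text tells. Its arguments: {"type":"object","properties":{"deltas":{"type":"array"},"newtons":{"type":"number"}},"required":["deltas"]}

```bash
mkdir -p pics; cat > h.py <<'E'
from workcell import manip
import numpy as np, cv2
from scipy.spatial.transform import Rotation as R
def rot(a):
    a=np.array(a,float)
    return a if a.shape==(3,3) else (R.from_euler('xyz',a).as_matrix() if a.size==3 else R.from_quat(a).as_matrix())
def cloud(f):
    d=f['depth'];v,u=np.mgrid[:d.shape[0],:d.shape[1]]
    p=np.dstack([(u-f['cx'])/f['fx']*d,-(v-f['cy'])/f['fy']*d,-d])
    return p@rot(f['attitude']).T+np.array(f['origin'])
def ray(f,u,v,z):
    r=rot(f['attitude'])@np.array([(u-f['cx'])/f['fx'],-(v-f['cy'])/f['fy'],-1]);o=np.array(f['origin'])
    return o+r*(z-o[2])/r[2]
E
python3 - <<'E'
from h import *
for n in('top','side'):
    f=manip.grab_frame(n);np.savez(n+'0.npz',**f)
    print(n,{k:f[k] for k in f if k not in('color','depth')})
    cv2.imwrite(f'pics/{n}0.png',cv2.resize(f['color'][:,:,::-1],(800,600)))
print(manip.get_state())
E
```

```text
top {'fx': 482.75460720800487, 'fy': 482.75460720800487, 'cx': 254.31025671049213, 'cy': 187.59426595359943, 'origin': array([ 0.32564025, -0.03088503,  1.70001885]), 'attitude': array([ 0.13357355,  0.01375221, -1.54294866])}
side {'fx': 382.50740505338814, 'fy': 382.50740505338814, 'cx': 251.0364313540819, 'cy': 187.1690621736672, 'origin': array([ 0.14813413, -0.8165271 ,  0.8346901 ]), 'attitude': array([ 0.87662113, -0.00538298, -0.46130689])}
{'t': 0.1, 'joints': array([-1.20217958,  0.53711579, -0.00445631,  1.53878307,  0.00261432,
        1.0673043 , -0.07117852]), 'qvel': array([-0.00030299, -0.00185245,  0.0001448 , -0.00262242, -0.00117868,
        0.00090807, -0.0003447 ]), 'tau': array([ 2.32783284e-03, -5.84572506e+01,  1.05206966e+00, -2.59777218e+01,
        1.27567293e-02,  4.61353789e-03, -8.88005872e-06]), 'tool_pos': array([0.27357818, 0.58900316, 0.24148066]), 'ee_rot': array([-3.13999256e+00,  1.21855731e-04,  2.70689134e+00]), 'contact_force': array([ 1.42685294, -0.23721832,  0.12524416]), 'moment': array([ 0.03609772, -0.0140942 ,  0.00104283]), 'opening': 0.08515533724001137}
```

View pics/top0.png

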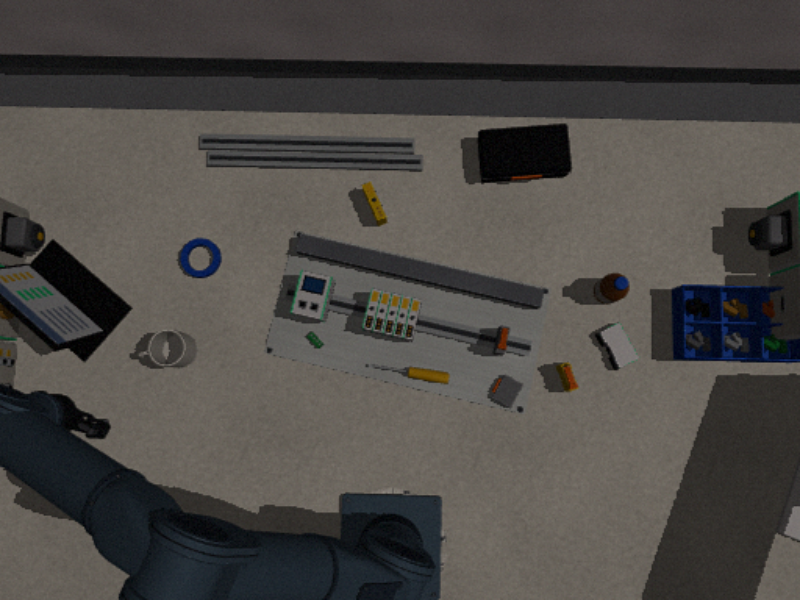

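View pics/side0.png

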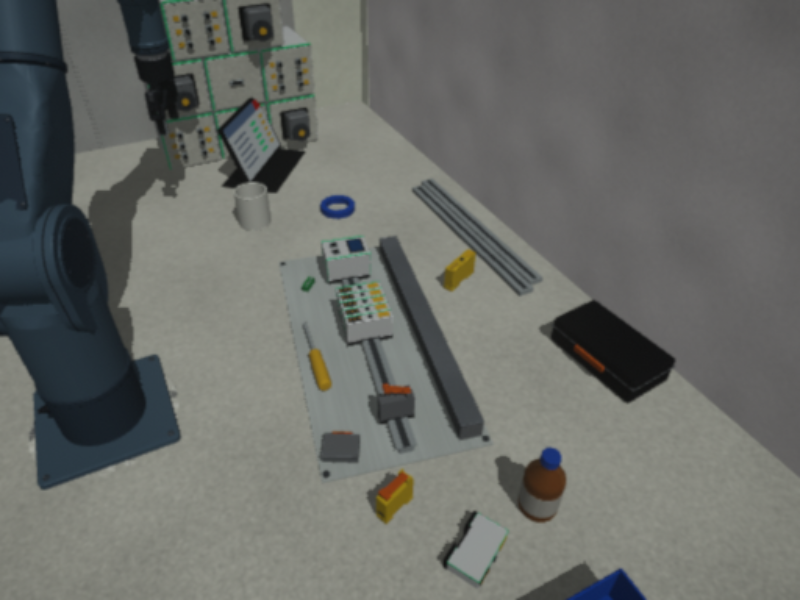

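Top view (800x600 px): the controller is at (312,295), so the rail's left end is +y. The five-module row is around (391,315).
- **Bracket candidates:** grey one on the rail with an orange lever at (502,340), the spare lying on the plate at (507,390), and the yellow look-alike at (567,377). I choose (502,340).
- **Module candidates:** the row, the spare at (620,347), and the yellow one at (373,203). I choose the row.

```bash
python3 - <<'E'
from h import *
f=dict(np.load('top0.npz'));P=cloud(f);s=512/800
def stat(n,u0,u1,v0,v1,z0,z1):
    q=P[int(v0*s):int(v1*s),int(u0*s):int(u1*s)].reshape(-1,3);q=q[(q[:,2]>z0)&(q[:,2]<z1)]
    r=cv2.minAreaRect((q[:,:2]*1000).astype(np.float32));b=cv2.boxPoints(r)
    print(n,len(q),'c',np.round(r[0]),'size',np.round(r[1]),'ang',round(r[2],1),'z pct',np.round(np.percentile(q[:,2],[5,50,95])*1000),'box',np.round(b).tolist())
stat('duct',285,555,225,315,.036,.06)
stat('ctrl',280,345,260,330,.065,.1)
stat('row',350,435,280,350,.058,.09)
stat('bracket',480,520,318,365,.045,.12)
hsv=cv2.cvtColor(f['color'],cv2.COLOR_RGB2HSV)
for n,u0,u1,v0,v1 in [('lever',480,520,318,365)]:
    w=hsv[int(v0*s):int(v1*s),int(u0*s):int(u1*s)];m=(w[...,0]<18)&(w[...,1]>130)&(w[...,2]>60)
    q=P[int(v0*s):int(v1*s),int(u0*s):int(u1*s)][m];print(n,len(q),q.min(0),np.median(q,0),q.max(0))
    i=np.argsort(q[:,0]);print('lowx',q[i[:6]].mean(0),'highx',q[i[-6:]].mean(0))
im=f['color'][190:262,220:350,::-1]
cv2.imwrite('pics/crop.png',cv2.resize(im,None,fx=6,fy=6,interpolation=cv2.INTER_CUBIC))
E
```

```text
duct 1887 c [544. -36.] size [560. 163.] ang 78.5 z pct [37. 43. 49.] box [[408.0, -294.0], [568.0, -326.0], [679.0, 222.0], [520.0, 255.0]]
ctrl 604 c [536. 186.] size [74. 97.] ang 78.6 z pct [70. 77. 83.] box [[481.0, 159.0], [576.0, 140.0], [591.0, 213.0], [496.0, 232.0]]
row 852 c [500.  10.] size [113.  91.] ang 78.5 z pct [62. 69. 75.] box [[444.0, -36.0], [533.0, -54.0], [556.0, 56.0], [467.0, 74.0]]
bracket 121 c [ 450. -232.] size [21. 61.] ang 77.2 z pct [55. 74. 93.] box [[418.0, -235.0], [478.0, -248.0], [482.0, -228.0], [423.0, -215.0]]
lever 55 [ 0.42860245 -0.2394052   0.07174523] [ 0.44878854 -0.23148462  0.08456883] [ 0.47343213 -0.22069048  0.09964386]
lowx [ 0.43085589 -0.22844031  0.09358972] highx [ 0.47135378 -0.23575212  0.07669769]
```

View pics/crop.png

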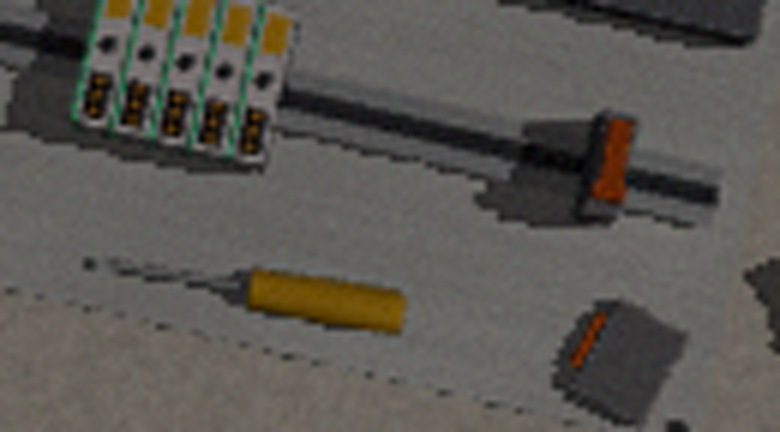

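The crop shows a grey bracket standing on the rail, with its raised orange lever at crop (612,160) on the -y end. The row is at (185,80), and the screwdriver and spare bracket lie on the -x side. The rail direction in world is about (0.199, 0.98). The bracket is at (450,-232), and it has about 181 mm to the row, then 87 mm on to the controller.

>>> {"op": "drive_tool", "data": {"deltas": [[[20,-43,0],[0,0,-0.1],0],[[20,-43,0],[0,0,-0.1],0],[[20,-43,0],[0,0,-0.1],0],[[20,-43,0],[0,0,-0.1],0],[[20,-43,0],[0,0,-0.1],0],[[20,-43,0],[0,0,-0.1],0],[[20,-43,0],[0,0,-0.1],0],[[20,-43,0],[0,0,-0.1],0],[[10,-43,0],[0,0,-0.1],0],[[0,-43,0],[0,0,-0.1],0]]}}

```text
t: 1.1
tool_pos: [0.4418, 0.1472, 0.2385]
ee_rot: [-3.14, -0.004, 1.679]
contact_force: [0.9, 0.0, 0.6]
opening: 0.0001
```

>>> {"op": "drive_tool", "data": {"deltas": [[[0,-45,0],[0,0,-0.08],0],[[0,-45,0],[0,0,-0.08],0],[[0,-45,0],[0,0,-0.08],0],[[0,-45,0],[0,0,-0.07],0],[[0,-45,0],[0,0,0],0],[[0,-45,0],[0.1,-0.02,0],0],[[0,-45,0],[0.1,-0.02,0],0],[[0,-45,0],[0.1,-0.02,0],0],[[0,-45,0],[0,0,0],0],[[0,-20,0],[0,0,0],0]]}}

```text
t: 2.1
tool_pos: [0.4378, -0.2802, 0.238]
ee_rot: [-3.134, -0.286, 1.352]
contact_force: [0.5, -0.4, 0.7]
opening: -0.0002
```

```bash
python3 - <<'E'
from h import *
s=manip.get_state();print(s['tool_pos'],rot(s['ee_rot']).round(3),s['joints'].round(2))
p=s['tool_pos']*1000
d=np.array([.199,.98]);c=np.array([.98,-.199]);r=p[:2]-[450,-232];print('along',r@d,'across',r@c)
E
```

```text
[ 0.43776411 -0.28017018  0.2379949 ] [[ 0.208  0.977  0.054]
 [ 0.937 -0.215  0.277]
 [ 0.282 -0.007 -0.959]] [ 0.2   0.45  0.58  1.82 -0.53  1.16  0.81]
along -49.64171548504069 across -2.4053112333133484
```

>>> {"op": "drive_tool", "data": {"deltas": [[[0,0,-40],[0,0,0],0],[[0,0,-40],[0,0,0],0],[[0,0,-40],[0,0,0],0],[[2,0,-40],[0,0,0],0],[[0,0,-20],[0,0,0],0],[[0,0,-10],[0,0,0],0],[[0,0,-7],[0,0,0],0],[[0,0,0],[0,0,0],0],[[0,0,0],[0,0,0],0],[[0,0,0],[0,0,0],0]]}}

```text
t: 3.1
tool_pos: [0.4389, -0.2878, 0.035]
ee_rot: [-3.139, -0.28, 1.345]
contact_force: [-0.3, 0.0, 0.5]
opening: 0.0
```

```bash
python3 - <<'E'
from h import *
f=manip.grab_frame('side');cv2.imwrite('pics/s1.png',cv2.resize(f['color'][210:310,180:300,::-1],(720,600),interpolation=cv2.INTER_CUBIC))
s=manip.get_state();print(s['tool_pos'],s['contact_force'])
E
```

```text
[ 0.43908941 -0.28793382  0.03517154] [-0.54273481  0.90853549 -0.20260006]
```

View pics/s1.png

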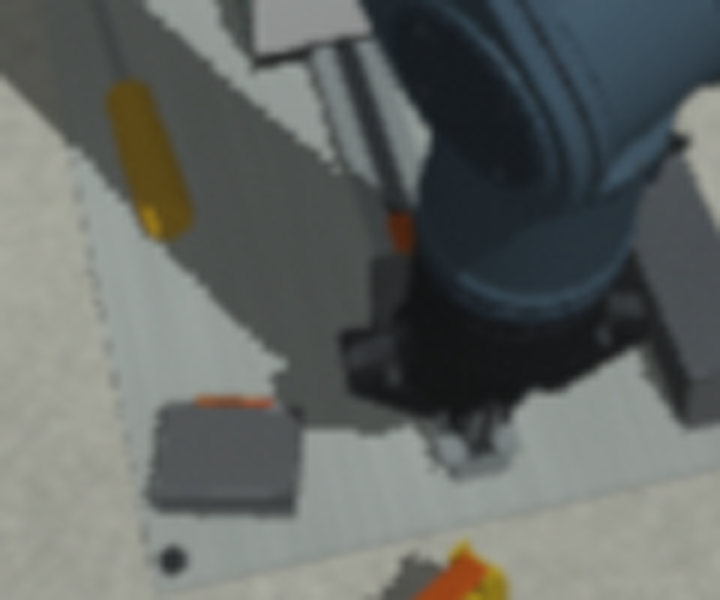

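Side crop: the gripper is down behind the bracket, whose lever shows at (400,230). It is clear of the duct on the right and the spare bracket at (225,455). Now I push.

>>> {"op": "drive_tool", "data": {"deltas": [[[2,10,2],[0,0,0],0],[[2,8,0],[0,0,0],0],[[1,6,0],[0,0,0],0],[[1,6,0],[0,0,0],0],[[1,6,0],[0,0,0],0],[[1,6,0],[0,0,0],0],[[1,6,0],[0,0,0],0],[[1,6,0],[0,0,0],0],[[2,8,0],[0,0,0],0],[[2,8,0],[0,0,0],0]]}}

```text
t: 4.15
tool_pos: [0.4553, -0.2126, 0.0392]
ee_rot: [3.141, -0.279, 1.346]
contact_force: [1.1, -0.8, 0.5]
opening: -0.0003
```

```bash
cat >> h.py <<'E'
D=np.array([.199,.98]);C=np.array([.98,-.199])
def rep():
    s=manip.get_state();r=s['tool_pos'][:2]*1000-[450,-232]
    print('along',(r@D).round(1),'across',(r@C).round(1),'z',s['tool_pos'][2].round(4),'F',s['contact_force'].round(1),'rot',s['ee_rot'].round(3),'t',s['t'])
def look(name,lo=.05):
    f=manip.grab_frame(name);P=cloud(f);h=cv2.cvtColor(f['color'],cv2.COLOR_RGB2HSV)
    a=(P[...,:2]*1000-[450,-232])@D;c=(P[...,:2]*1000-[450,-232])@C
    m=(h[...,0]<14)&(h[...,1]>140)&(h[...,2]>60)&(abs(c)<35)&(P[...,2]>lo)&(P[...,2]<.12)&(a>-60)&(a<460)
    if m.any(): print(name,'lever n',m.sum(),'along med',np.median(a[m]).round(1),'across',c[m].min().round(1),c[m].max().round(1),'z',P[...,2][m].min().round(4),P[...,2][m].max().round(4))
    return f,P,a,c
E
python3 - <<'E'
from h import *
rep();look('side');look('top')
E
```

```text
along 20.0 across 1.3 z 0.0392 F [ 1.1 -0.8  0.5] rot [ 3.141 -0.279  1.346] t 4.15
top lever n 6 along med 50.3 across -13.8 18.4 z 0.0785 0.0904
```

>>> {"op": "drive_tool", "data": {"deltas": [[[2,10,-2],[0,0,0],0],[[2,12,-1],[0,0,0],0],[[3,14,0],[0,0,0],0],[[3,14,0],[0,0,0],0],[[3,14,0],[0,0,0],0],[[3,14,0],[0,0,0],0],[[2,10,0],[0,0,0],0],[[2,8,0],[0,0,0],0],[[1,6,0],[0,0,0],0],[[1,5,0],[0,0,0],0]]}}

```text
t: 5.25
tool_pos: [0.4791, -0.0947, 0.036]
ee_rot: [3.141, -0.28, 1.349]
contact_force: [0.7, 0.9, 0.1]
opening: 0.0002
```

```bash
python3 - <<'E'
from h import *
rep();look('side');look('top')
E
```

```text
along 140.4 across 1.2 z 0.036 F [0.7 0.9 0.1] rot [ 3.141 -0.28   1.349] t 5.25
```

>>> {"op": "drive_tool", "data": {"deltas": [[[1,4,0],[0,0,0],0],[[1,4,0],[0,0,0],0],[[1,5,0],[0,0,0],0],[[1,6,0],[0,0,0],0],[[1,6,0],[0,0,0],0],[[1,6,0],[0,0,0],0],[[1,6,0],[0,0,0],0],[[1,6,0],[0,0,0],0],[[1,6,0],[0,0,0],0],[[1,4,0],[0,0,0],0]]}}

```text
t: 6.35
tool_pos: [0.4903, -0.0398, 0.0361]
ee_rot: [3.139, -0.278, 1.346]
contact_force: [0.0, -0.3, 0.8]
opening: -0.0
```

```bash
python3 - <<'E'
from h import *
rep();f,*_=look('side');look('top')
cv2.imwrite('pics/s2.png',cv2.resize(f['color'][140:260,170:320,::-1],(750,600),interpolation=cv2.INTER_CUBIC))
E
```

```text
along 196.4 across 1.2 z 0.0361 F [ 0.  -0.3  0.8] rot [ 3.139 -0.278  1.346] t 6.35
top lever n 3 along med 222.4 across -16.5 25.2 z 0.0702 0.0904
```

View pics/s2.png

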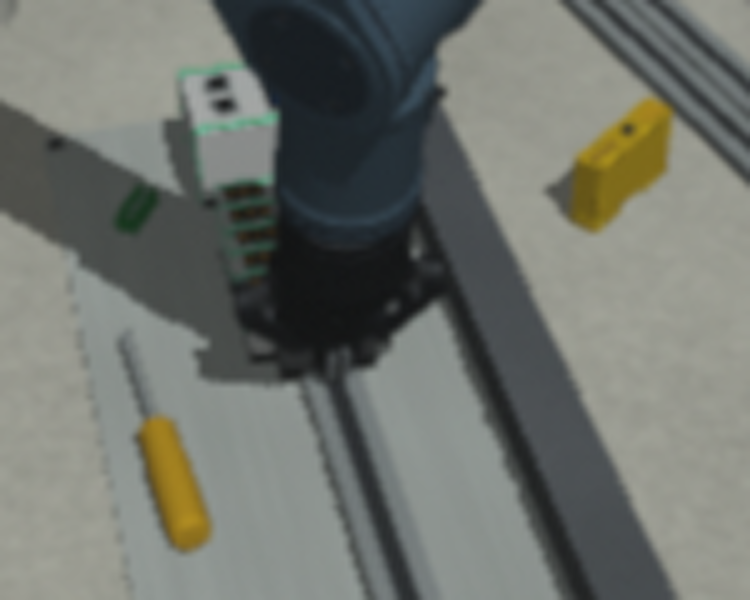

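The row is moving with the bracket (side crop: row at (245,225), closing on the controller at (235,130)). Now slow to the stop.

>>> {"op": "drive_tool", "data": {"deltas": [[[1,4,0],[0,0,0],0],[[1,4,0],[0,0,0],0],[[1,4,0],[0,0,0],0],[[0.6,3,0],[0,0,0],0],[[0.6,3,0],[0,0,0],0],[[0.6,3,0],[0,0,0],0],[[0.4,2,0],[0,0,0],0],[[0.4,2,0],[0,0,0],0],[[0.4,2,0],[0,0,0],0],[[0.4,2,0],[0,0,0],0]]}}

```text
t: 7.45
tool_pos: [0.4968, -0.0092, 0.036]
ee_rot: [3.14, -0.277, 1.345]
contact_force: [-0.0, -0.8, 0.3]
opening: -0.0001
```

```bash
python3 - <<'E'
from h import *
rep()
E
```

```text
along 227.6 across 1.5 z 0.036 F [-0.  -0.8  0.3] rot [ 3.14  -0.277  1.345] t 7.45
```

>>> {"op": "drive_tool", "data": {"deltas": [[[0.4,2,0],[0,0,0],0],[[0.4,2,0],[0,0,0],0],[[0.4,2,0],[0,0,0],0],[[0.4,2,0],[0,0,0],0],[[0.4,2,0],[0,0,0],0],[[0.4,2,0],[0,0,0],0],[[0.4,2,0],[0,0,0],0],[[0.4,2,0],[0,0,0],0],[[0.4,2,0],[0,0,0],0],[[0.4,2,0],[0,0,0],0]]}}

```text
t: 8.45
tool_pos: [0.5013, 0.0085, 0.0359]
ee_rot: [3.137, -0.272, 1.342]
contact_force: [-4.5, -7.3, 5.9]
opening: 0.0002
```

```bash
python3 - <<'E'
from h import *
rep()
E
```

```text
along 245.9 across 2.4 z 0.0359 F [-4.5 -7.3  5.9] rot [ 3.137 -0.272  1.342] t 8.45
```

>>> {"op": "drive_tool", "data": {"deltas": [[[0.4,2,0],[0,0,0],0],[[0.4,2,0],[0,0,0],0],[[0.4,2,0],[0,0,0],0],[[0.4,2,0],[0,0,0],0],[[0,0,0],[0,0,0],0],[[0,-1,0],[0,0,0],0],[[0,-1,0],[0,0,0],0],[[-1,-4,0],[0,0,0],0],[[-2,-10,0],[0,0,0],0],[[-4,-20,0],[0,0,0],0]]}}

```text
t: 9.45
tool_pos: [0.494, -0.0248, 0.036]
ee_rot: [3.137, -0.266, 1.341]
contact_force: [-0.3, -0.1, -0.3]
opening: -0.0001
```

```bash
python3 - <<'E'
from h import *
rep()
E
```

```text
along 211.8 across 1.9 z 0.036 F [-0.3 -0.1 -0.3] rot [ 3.137 -0.266  1.341] t 9.45
```

>>> {"op": "drive_tool", "data": {"deltas": [[[-6,-30,0],[0,0,0],0],[[-4,-20,20],[0,0,0],0],[[0,-10,40],[-0.1,0.02,0],0],[[-10,-40,40],[-0.1,0.02,0],0],[[-10,-40,30],[-0.08,0.01,0],0],[[-10,-45,0],[0,0,0],0],[[-10,-45,0],[0,0,0],0],[[-10,-45,0],[0,0,0],0],[[0,0,0],[0,0,0],0],[[0,0,0],[0,0,0],0]]}}

```text
t: 10.45
tool_pos: [0.4309, -0.308, 0.1613]
ee_rot: [3.118, 0.034, 1.33]
contact_force: [0.2, -0.4, -0.0]
opening: -0.0003
```

```bash
python3 - <<'E'
from h import *
rep()
f,P,a,c=look('top');look('side')
cv2.imwrite('pics/t3.png',cv2.resize(f['color'][150:250,160:290,::-1],(780,600),interpolation=cv2.INTER_CUBIC))
z=P[...,2]
k=(abs(c)<40)&(z>.055)&(z<.1)&(a>200)&(a<520)
h,e=np.histogram(a[k],bins=np.arange(200,520,5));print([(int(x),int(n)) for x,n in zip(e,h)])
E
```

```text
along -78.2 across -3.6 z 0.1613 F [ 0.2 -0.4 -0. ] rot [3.118 0.034 1.33 ] t 10.45
top lever n 56 along med 267.8 across -20.8 25.5 z 0.0679 0.098
side lever n 49 along med 263.5 across -20.4 22.4 z 0.0678 0.0923
[(200, 0), (205, 0), (210, 0), (215, 0), (220, 0), (225, 0), (230, 0), (235, 0), (240, 0), (245, 0), (250, 0), (255, 14), (260, 31), (265, 26), (270, 25), (275, 27), (280, 33), (285, 37), (290, 31), (295, 34), (300, 34), (305, 33), (310, 36), (315, 33), (320, 36), (325, 33), (330, 36), (335, 32), (340, 32), (345, 35), (350, 36), (355, 32), (360, 35), (365, 34), (370, 34), (375, 33), (380, 35), (385, 38), (390, 37), (395, 34), (400, 37), (405, 37), (410, 35), (415, 34), (420, 35), (425, 31), (430, 38), (435, 33), (440, 33), (445, 33), (450, 35), (455, 32), (460, 15), (465, 0), (470, 0), (475, 0), (480, 0), (485, 0), (490, 0), (495, 0), (500, 0), (505, 0), (510, 0)]
```

View pics/t3.png

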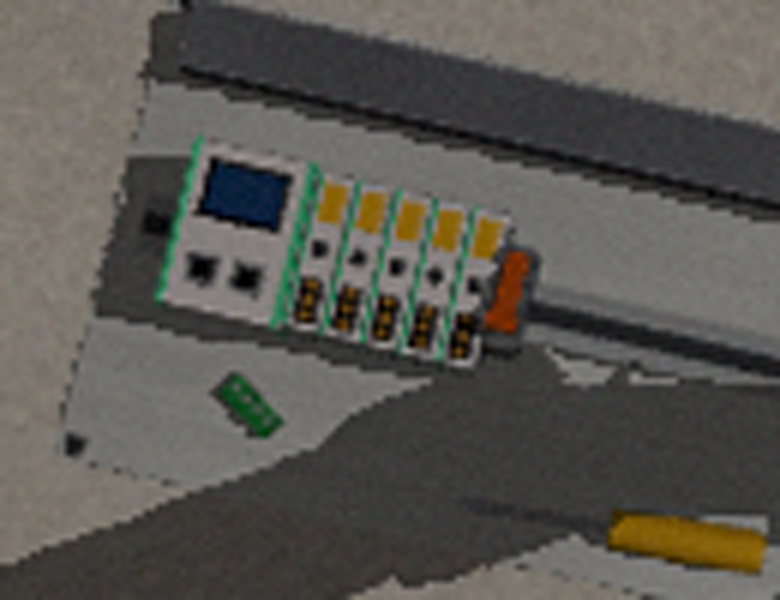

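The top crop shows no gap: controller (235,230), five modules (300–490), then the bracket with its raised lever (510,290). The measured extent is 205 mm against an expected 204.5, so the row is tight. Now the lever.

>>> {"op": "drive_tool", "data": {"deltas": [[[7,43,0],[0.03,-0.006,0.02],0],[[7,43,0],[0,0,0],0],[[7,43,0],[0,0,0],0],[[7,43,0],[0,0,0],0],[[7,43,0],[0,0,0],0],[[7,43,0],[0,0,0],0],[[5,40,0],[0,0,0],0],[[5,25,0],[0,0,0],0],[[0,0,0],[0,0,0],0],[[0,0,0],[0,0,0],0]]}}

```text
t: 11.55
tool_pos: [0.4804, 0.0419, 0.1605]
ee_rot: [3.123, 0.0, 1.375]
contact_force: [-0.6, 0.0, -0.8]
opening: -0.0001
```

```bash
python3 - <<'E'
from h import *
rep();print(manip.get_state()['tool_pos'],rot(manip.get_state()['ee_rot'])[:,2])
E
```

```text
along 274.5 across -24.7 z 0.1605 F [-0.6  0.  -0.8] rot [3.123 0.    1.375] t 11.55
[0.48041717 0.04190759 0.16046976] [ 0.01833063 -0.00371936 -0.99982506]
```

>>> {"op": "drive_tool", "data": {"deltas": [[[3,-10,0],[0,0,0],0],[[0,-1,-20],[0,0,0],0],[[0,0,-15],[0,0,0],0],[[0,0,-6],[0,0,0],0],[[0,0,-3],[0,0,0],0],[[0,0,-3],[0,0,0],0],[[0,0,-3],[0,0,0],0],[[0,0,-3],[0,0,0],0],[[0,0,-3],[0,0,0],0],[[0,0,-3],[0,0,0],0]]}}

```text
t: 12.55
tool_pos: [0.4845, 0.0224, 0.1015]
ee_rot: [3.119, 0.0, 1.366]
contact_force: [-1.8, -0.8, 3.7]
opening: 0.0001
```

```bash
python3 - <<'E'
from h import *
rep()
E
```

```text
along 256.1 across -16.8 z 0.1015 F [-1.8 -0.8  3.7] rot [3.119 0.    1.366] t 12.55
```

The finger has drifted 8 mm back, so I'll lift slightly, recentre and press.

>>> {"op": "drive_tool", "data": {"deltas": [[[0,2,6],[0,0,0],0],[[1,8,0],[0,0,0],0],[[0,0,0],[0,0,0],0],[[0,0,-4],[0,0,0],0],[[0,0,-3],[0,0,0],0],[[0,0,-3],[0,0,0],0],[[0,0,-3],[0,0,0],0],[[0,0,-3],[0,0,0],0],[[0,0,-2],[0,0,0],0],[[0,0,-2],[0,0,0],0]]}}

```text
t: 13.55
tool_pos: [0.4838, 0.0345, 0.0861]
ee_rot: [3.123, -0.0, 1.368]
contact_force: [-7.9, 1.6, 14.4]
opening: 0.0001
```

```bash
python3 - <<'E'
from h import *
rep()
E
```

```text
along 267.8 across -20.0 z 0.0861 F [-7.9  1.6 14.4] rot [ 3.123 -0.     1.368] t 13.55
```

>>> {"op": "drive_tool", "data": {"deltas": [[[0,0,-2],[0,0,0],0],[[0,0,-2],[0,0,0],0],[[0,0,-1],[0,0,0],0],[[0,0,2],[0,0,0],0],[[0,0,5],[0,0,0],0],[[0,0,20],[0,0,0],0],[[0,0,40],[0,0,0],0],[[-5,-40,20],[0,0,0],0],[[-10,-45,0],[0,0,0],0],[[-10,-45,0],[0,0,0],0]]}}

```text
t: 14.55
tool_pos: [0.4632, -0.0928, 0.177]
ee_rot: [3.118, -0.007, 1.381]
contact_force: [0.8, 0.1, -0.4]
opening: 0.0
```

>>> {"op": "drive_tool", "data": {"deltas": [[[-10,-45,0],[0,0,0],0],[[-10,-45,0],[0,0,0],0],[[-10,-45,0],[0,0,0],0],[[0,-45,0],[0,0,0],0],[[0,0,0],[0,0,0],0],[[0,0,0],[0,0,0],0],[[0,0,0],[0,0,0],0],[[0,0,0],[0,0,0],0],[[0,0,0],[0,0,0],0],[[0,0,0],[0,0,0],0]]}}

```text
t: 15.55
tool_pos: [0.4314, -0.2851, 0.179]
ee_rot: [3.11, -0.001, 1.376]
contact_force: [-0.1, -0.3, -0.0]
opening: -0.0002
```

```bash
python3 - <<'E'
from h import *
rep()
f,P,a,c=look('top');g,Q,a2,c2=look('side')
for n,P_,a_,c_,F in(('top',P,a,c,f),('side',Q,a2,c2,g)):
    h=cv2.cvtColor(F['color'],cv2.COLOR_RGB2HSV);z=P_[...,2]
    m=(h[...,0]<14)&(h[...,1]>140)&(h[...,2]>60)&(abs(c_)<35)&(z>.05)&(z<.12)&(a_>200)&(a_<460)
    p=np.polyfit(c_[m],z[m]*1000,1);print(n,'lever slope z/across',p.round(3))
z=P[...,2];k=(abs(c)<40)&(z>.055)&(z<.1)&(a>200)&(a<520);print('extent',np.percentile(a[k],[.3,99.7]))
cv2.imwrite('pics/t4.png',cv2.resize(np.hstack([f['color'][150:250,160:290,::-1],g['color'][130:230,190:320,::-1]]),(800,308),interpolation=cv2.INTER_CUBIC))
E
```

```text
along -55.7 across -7.6 z 0.179 F [-0.1 -0.3 -0. ] rot [ 3.110e+00 -1.000e-03  1.376e+00] t 15.55
top lever n 63 along med 267.6 across -25.4 24.3 z 0.0584 0.0844
side lever n 56 along med 265.6 across -25.3 20.8 z 0.0615 0.0775
top lever slope z/across [3.0000e-03 7.5048e+01]
side lever slope z/across [4.6000e-02 7.2628e+01]
extent [258.26430669 461.73891745]
```

View pics/t4.png

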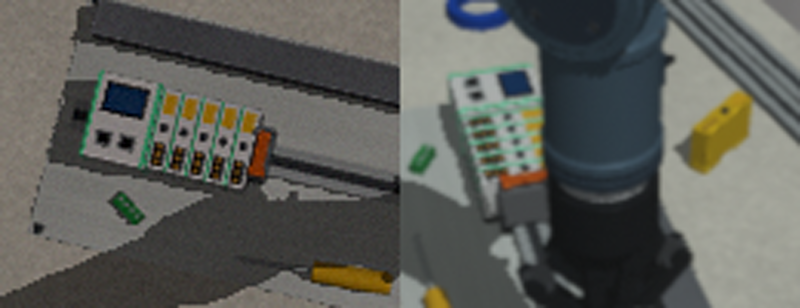

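The row is still tight (extent about 204 mm) and the lever is flat: its slope is about 0 at 75 mm, where 75.5 mm is expected. In the left crop the lever is at (262,155), and in the right crop at (522,180). The robot is clear and the things around the rail are undisturbed.

```bash
python3 -c "
from workcell import manip
print(manip.sign_off())"
```

```text
the job is handed in; nothing more can be done
None
```

I pushed the end bracket and the five modules along the rail until they stood tight against the controller. Then I pressed the orange lever flat, moved the arm away and handed the job in after about 16 s of robot time. No verdict was reported.

- **Row:** in the top view it measures about 204 mm from the controller's far face to the bracket, against 204.5 mm with no gaps, and no gap shows in the picture. The push force read at the tool was about 9 N at the stop. It was not read again during the last four 2 mm pushes before backing off.
- **Lever:** it lies flat at about 75 mm above the bench (75.5 mm expected). Its slope reads 0.003 in the top view. The side view reads 0.046, which does not quite agree because that view is noisier and the arm partly blocks it, but both are below 0.08. The force on the lever reached about 14 N while I was pressing it, again read before the last few mm.
- **Surroundings:** the robot touches nothing. The plug, screwdriver and tape look unmoved in the last pictures. The spare bracket, spare module, bottle and mug were outside those crops, so I did not re-check them.

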